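Pin the lathe's tool rest with the squeeze-button pin

ROBOT

A 7-joint arm with a two-finger parallel gripper is mounted at the origin on the work surface. World frame = base frame: x ahead of the robot, y to its left, z up, the work surface at z = 0. Lengths are in m, angles in rad, forces in N, time in s.
With the tool pointing down it reaches from about 0.425 to 0.875 m from the base axis. Payload 4.7 kg.
Tool frame: the origin (TCP) lies at the very end of the fingers, on their centre line; the grasp point (between the pads) lies 19 mm behind it; z points along the fingers, y is the line along which they close (so a half turn about z gives the same grasp; the last joint's range is limited). The gripper opens to 87 mm and grips with 3 to 60 N. Pads are 19 mm wide; open, the fingers measure 117 mm over their backs; the gripper's body (75 mm by 190 mm) begins 51 mm behind the grasp point.
Start: joints at [-1.241, 0.321, -0.07, 1.45, 0.023, 1.371, -0.057], TCP at [0.202, 0.618, 0.223] pointing down, gripper open.
Joint ranges: [-2.86, 2.86], [-0.3, 2.09], [-1.38, 1.24], [0.06, 2.45], [-1.56, 4.7], [0.09, 2.05], [-2.69, 2.69]. Speed limits (rad/s): [2.57, 2.57, 3.14, 3.14, 3.14, 3.14, 3.14].

INTERFACE

Orientations are given as a rotation vector (axis times angle).
In Python, from bench import ctrl, imaging, ticket gives the robot as it stands.
- The arm moves only by the tool jog_arm, never from a script. Its argument "rows" is text: rows parted by semicolons, each of 7 numbers parted by spaces: the shift along the tool's x, y, z in cm, then the turn, a rotation vector about the tool's x, y, z in rad, then the closure, from -1 (fully open) to 1 (shut), so that 0 is half open. A call has 1 to 5 rows; each row shifts and turns the commanded pose from where the row before left it, along the tool's axes as they then stand; what a row does not reach is not made up. A row lasts 1/8 s, in which the tool goes at most 62.5 mm and 10.7 degrees, less where a joint would pass 70% of its speed; a pose out of reach is approached as far as the arm can. A call with a gripper value outside its range is refused whole. The fingers move at their own pace and stop on an object; "force" is the grip in N (left out, the last holds). Time passes only in rows, so rows that do not move let the fingers close. It gives the time, the measured TCP pose, the force, the opening and the grip force at its end, in the units of the state.
- ctrl.get_state(): the state, without advancing time (a new reading comes with each control period).
- imaging.get_image(name): name is "scene" or "top"; returns a dict with "img" (480x640x3 uint8, blue, green, red), "vertical_fov" (degrees; the focal length in pixels is half the picture's height over the tangent of half this angle, whatever the lens; pixels are square), "cx", "cy" (the principal point, pixels), "k1" (the pictures are not rectified: a ray, as slopes to the right and down, at radius r is drawn at 1 + k1 r^2 times it, then the intrinsics apply), "origin" and "orientation" of the camera in the world. Camera axes: x right, y down, z forward; pixel columns grow to the right and rows downward; lengths in m; the calibration is good to about 2 mm. A picture is of the moment at which its call begins. There is no depth.
- ticket.close_job(): hands the job in; it is judged then, once.
The state is a dict: "time": time; "joint_positions": joint angles; "qd": joint speeds; "joint_torque": joint torques, N m; "position": TCP position; "tool_rot": TCP orientation; "ft_force": force on the tool from outside, world axes, zero at the start; "torque": the same for the moment, N m; "grip_width": opening from 0.0 (shut) to 1.0 (fully open); "grip_force": force on a finger pad.
Only numpy, scipy, OpenCV 4.12 (cv2) and the standard library are available. Lean on these libraries where they do the work, as an engineer would, in place of code of your own. Each camera call takes 0.05 s, during which the arm holds its last target. There are 200 camera calls.

TASK

Lock the lathe's tool rest in its steel fork: take the ball-lock pin with the squeeze buttons (the square head, not the plain pin with the round knob) out of the wooden rack by squeezing its two side buttons, keep them squeezed while you lower it through the aligned holes until its collar sits on the fork's top, then let go so that the buttons spring out and the balls lock underneath. Leave the plain pin standing in the rack.

Things in the scene. Friction and masses are not known exactly. Their poses are not given: they have to be found in the camera images.
- pin_grip (a point): Ball-lock pin in one of two square holes, 100 mm apart, of a wooden rack (top at 80 mm). Square aluminium head 36 x 30 mm, 36 tall on a round collar 40 wide, 6 thick. A steel button 18 wide, 24 tall stands out 6 mm from each head face along y: 42 mm over both, 30 squeezed. Grip across y to squeeze. Point: pin axis, mid-button height, 26 mm above the collar's underside; z up the pin.
- pin_button (a joint): Buttons and balls of that pin, moving as one: 0 = sprung out, 0.006 m = squeezed, balls drawn in. Full squeeze takes about 3 N a side; the pin weighs 0.2 kg. Shank below the collar: 16 mm thick, 66 long, tapered tip; 50 mm below the collar's underside a ball stands out 6 mm each side (28 mm over both) and cannot pass the fork's hole unless squeezed.
- fork_hole (a point): Steel fork, foot 150 x 110 mm, top 84 mm up, holding the arm of a steel tool rest between its lugs. Point: hole mouth centre, level with the fork's top; z up. The vertical hole, 25 mm wide, 40 deep, runs through lug, arm and lug, then 32 mm of air; the balls come clear of it when the collar is within 6 mm of the top. x points to the rest's cross bar, 145 mm off, 18 mm above the mouth.
- knob_pin_mid (a point): Plain pin in the rack's other hole, not to be used: same shank and collar, no balls, a round aluminium knob 38 mm wide instead of the square head. Point: its axis, 26 mm above the collar's underside.
There are look-alikes about, which are no part of the job. Leave any blue or turquoise look-alike of the part that bears pin_grip alone.

How it is judged:
On the way:
1. the pin is most of the way down through the fork's holes with its buttons squeezed (value of joint pin_button above 0.004 m and horizontal distance between pin_grip and fork_hole below 0.012 m and z of pin_grip in the frame of fork_hole below 0.046 m), for 0.1 s.
At the end, for the whole second after the job is handed in: The squeeze-button pin stands in the fork: axis within 10 mm of the hole's and 10 degrees of vertical, collar within 4 mm of the fork's top, buttons and balls within 1.5 mm of fully out; the plain pin still stands in its rack hole, within 40 mm and 10 degrees (horizontal distance between pin_grip and fork_hole below 0.01 m and z of pin_grip in the frame of fork_hole between 0.022 and 0.03 m and angle between each of pin_grip, knob_pin_mid's own z axis and vertical below 0.17 rad and value of joint pin_button below 0.0015 m and distance of knob_pin_mid from where it was at the start of the episode below 0.04 m); the robot touches nothing.
It fails at once if the plain pin is taken from its place in the rack or moved more than 40 mm (distance of knob_pin_mid from where it was at the start of the episode above 0.04 m).
It also fails if it takes over 38 s, if anything falls off the work surface, if the arm or the gripper's body presses on something with over 40 N, if the wrist force passes 120 N, or if a joint passes its speed limit or range.

## Working session

There is one attempt and no reset: what is moved stays moved. The work goes in short steps, Python scripts to look and compute and a tool call to move; the robot and the scene stay as the last step left them, time stands still between calls to the robot, and variables do not carry over. Pictures are saved under pics/ and viewed, at most 10 in all, crops included, and the job is handed in when it is done.

Besides the shell and the picture viewer there is one more tool, called by a JSON object that holds its "api" and its "payload", one argument or row to a line. jog_arm: Moves the arm, as the interface text tells. Its arguments: {"type":"object","properties":{"rows":{"type":"string"},"force":{"type":"number"}},"required":["rows"]}

```bash
mkdir -p pics; cat > h.py <<'E'
import numpy as np, cv2
from scipy.spatial.transform import Rotation as R
from bench import ctrl, imaging, ticket
def cam(n,save=None):
    d=imaging.get_image(n)
    if save: cv2.imwrite('pics/'+save,d['img'])
    return d
def K(d):
    f=240/np.tan(np.radians(d['vertical_fov'])/2); return f
def rot(d):
    o=np.array(d['orientation'],float); return o if o.shape==(3,3) else R.from_rotvec(o).as_matrix()
def ray(d,u,v):
    f=K(d); a=np.array([(u-d['cx'])/f,(v-d['cy'])/f]); s=a.copy()
    for _ in range(30): s=a/(1+d['k1']*(s@s))
    return np.array(d['origin']),rot(d)@np.array([s[0],s[1],1])
def atz(d,u,v,z):
    o,r=ray(d,u,v); return o+r*(z-o[2])/r[2]
def proj(d,p):
    c=rot(d).T@(np.array(p)-d['origin']); s=c[:2]/c[2]; s=s*(1+d['k1']*(s@s)); f=K(d)
    return s*f+[d['cx'],d['cy']]
E
python3 - <<'E'
from h import *
for n in('scene','top'):
    d=cam(n,n+'0.png'); print({k:v for k,v in d.items() if k!='img'})
print(ctrl.get_state())
E
```

```text
{'vertical_fov': 54.11059202951453, 'cx': 321.6370096153873, 'cy': 240.86860194854816, 'k1': -0.10110376475038614, 'origin': array([0.91829721, 0.57211341, 0.72709557]), 'orientation': array([-0.76024731, -2.57940863,  1.14411466])}
{'vertical_fov': 56.57789048614658, 'cx': 323.7222027705916, 'cy': 241.03816603957873, 'k1': -0.11172113509493235, 'origin': array([0.47740335, 0.02261367, 0.90143873]), 'orientation': array([-2.19488063,  2.14470183, -0.15170093])}
{'time': 0.1, 'joint_positions': array([-1.240916  ,  0.32176373, -0.07005282,  1.45153915,  0.02264348,
        1.37083289, -0.05691175]), 'qd': array([ 0.00016242, -0.00201439, -0.00064719, -0.00279857,  0.00088483,
        0.00095818, -0.0005366 ]), 'joint_torque': array([ 3.84575605e-05, -4.92572486e+01, -4.05776035e-01, -3.13398957e+01,
       -6.41905074e-02,  3.94690165e-02,  7.12013002e-05]), 'position': array([0.20178783, 0.61735777, 0.22156798]), 'tool_rot': array([-4.93956540e-01, -3.10238376e+00,  2.75313367e-03]), 'ft_force': array([0.02752008, 0.08131715, 0.88634064]), 'torque': array([-0.01201161, -0.03766548, -0.0490454 ]), 'grip_force': 0.0, 'grip_width': 1.0028079448462208}
```

View pics/scene0.png

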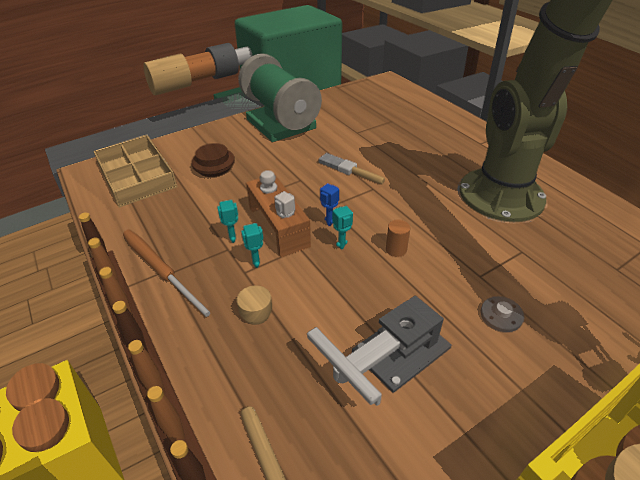

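View pics/top0.png

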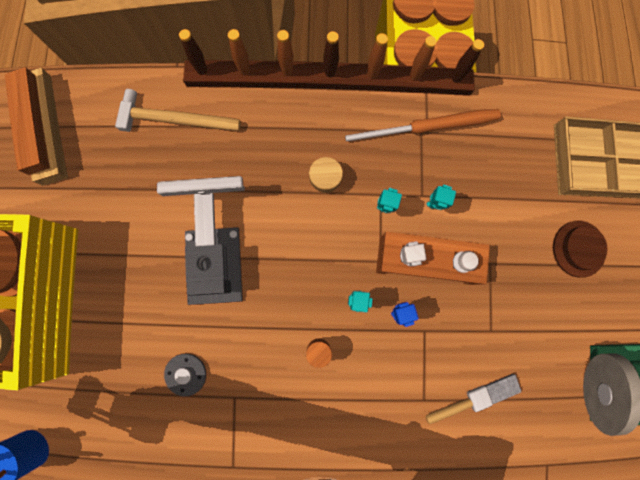

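Candidates at top view: the aluminium square head is at (413,254) in the rack, and the round knob is beside it at (467,261). The turquoise heads are at (390,200), (442,197) and (360,301), with a blue one at (405,314). The grey square head in the rack fits the description. The fork hole is near (204,264). I'll confirm with one enlarged crop.

```bash
python3 - <<'E'
from h import *
t=cv2.imread('pics/top0.png'); s=cv2.imread('pics/scene0.png')
c=lambda im,x,y,w,h,k:cv2.resize(im[y:y+h,x:x+w],None,fx=k,fy=k,interpolation=cv2.INTER_CUBIC)
a=c(t,340,180,160,150,2.5);b=c(s,200,150,160,120,2.5);e=c(t,170,210,80,110,2.5);g=c(s,360,280,100,110,2.5)
im=np.zeros((600,800,3),np.uint8)
for q,x,y in((a,0,0),(b,400,0),(e,0,375),(g,400,310)):
    q=q[:600-y,:800-x]; im[y:y+q.shape[0],x:x+q.shape[1]]=q
cv2.imwrite('pics/c1.png',im)
E
```

```text
(no output)
```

View pics/c1.png

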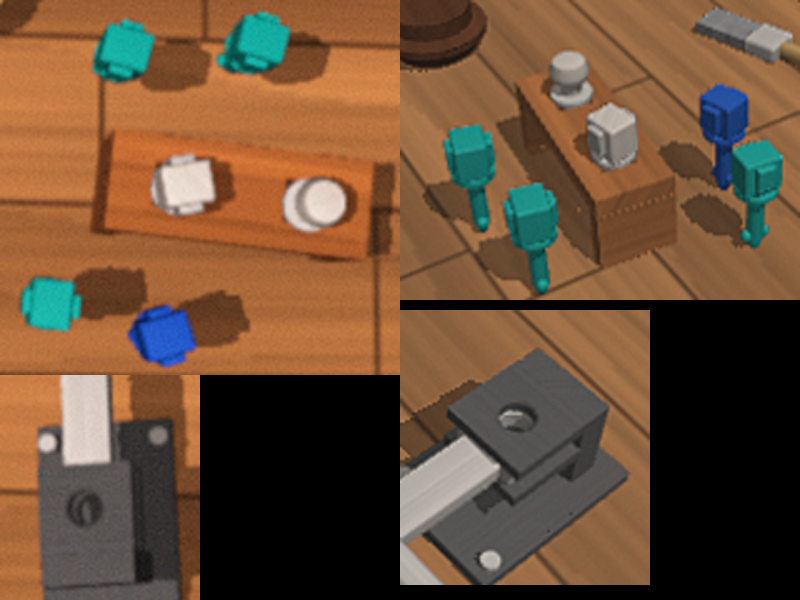

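The grey square head with side buttons sits in the rack, so that is the pin. Now an enlarged view for precise corners.

```bash
python3 - <<'E'
from h import *
t=cv2.imread('pics/top0.png'); s=cv2.imread('pics/scene0.png')
c=lambda im,x,y,w,h,k:cv2.resize(im[y:y+h,x:x+w],None,fx=k,fy=k,interpolation=cv2.INTER_CUBIC)
im=np.vstack([np.hstack([c(t,395,235,40,30,10),c(s,265,185,40,30,10)]),np.hstack([c(t,184,248,40,30,10),c(s,387,308,40,30,10)])])
im=np.clip((im.astype(float)/255)**0.8*255,0,255)
cv2.imwrite('pics/c2.png',im)
E
```

```text
[ WARN:0@0.228] global loadsave.cpp:1063 imwrite_ Unsupported depth image for selected encoder is fallbacked to CV_8U.
```

View pics/c2.png

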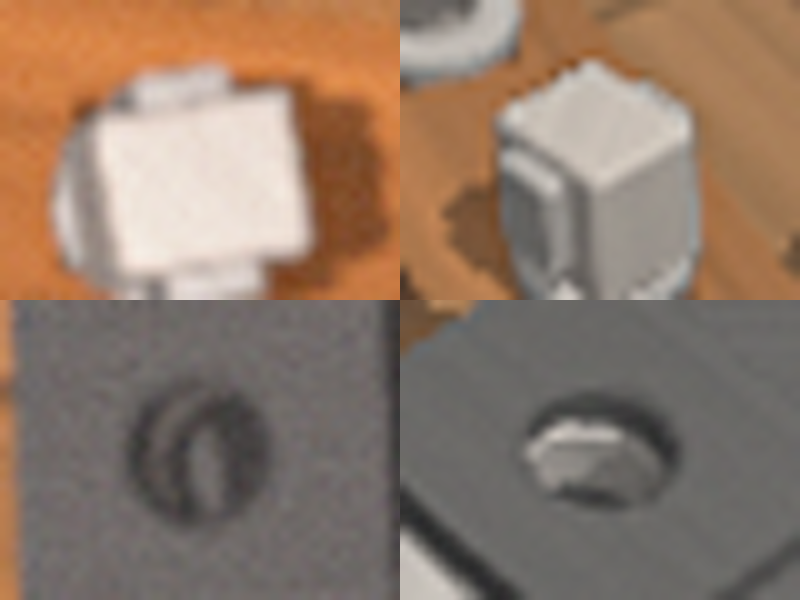

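Top-left shows the head's top face with corners (404.4,246.8), (423.6,243.6), (425.8,259.4), (406.8,262.4). The hole mouth is at (203.6,263.1) in the top view and (406.9,322.7) in the scene view.

```bash
cat >> h.py <<'E'
def tri(p):
    A=np.zeros((3,3));b=np.zeros(3)
    for d,u,v in p:
        o,r=ray(d,u,v); r=r/np.linalg.norm(r); M=np.eye(3)-np.outer(r,r); A+=M;b+=M@o
    return np.linalg.solve(A,b)
E
python3 - <<'E'
from h import *
t=cam('top');s=cam('scene')
np.set_printoptions(precision=4,suppress=True)
C=[atz(t,*p,.122) for p in((404.35,246.75),(423.55,243.55),(425.75,259.35),(406.75,262.35))]
print(np.array(C),np.mean(C,0)); print([np.linalg.norm(C[i]-C[i-1]) for i in range(4)])
e=(C[1]-C[0]+C[2]-C[3]);print('wide edge dir deg',np.degrees(np.arctan2(e[1],e[0])))
e=(C[0]-C[3]+C[1]-C[2]);print('other',np.degrees(np.arctan2(e[1],e[0])))
print('scene head',atz(s,284.15,196.85,.122),'tri',tri([(t,415.05,252.95),(s,284.15,196.85)]))
print('hole',atz(t,203.55,263.05,.084),atz(s,406.85,322.65,.084),tri([(t,203.55,263.05),(s,406.85,322.65)]))
print('lookalikes',[atz(t,*p,.1)[:2] for p in((390,200),(442,197),(360,301),(405,314),(467,261))])
print('crossbar',atz(t,158,187,.1),atz(t,242,184,.1))
q=ctrl.get_state()
print(q['time'],R.from_rotvec(q['tool_rot']).as_matrix())
E
```

```text
[[ 0.5639 -0.1358  0.122 ]
 [ 0.5704 -0.1703  0.122 ]
 [ 0.5423 -0.1742  0.122 ]
 [ 0.5363 -0.1401  0.122 ]] [ 0.5532 -0.1551  0.122 ]
[np.float64(0.02793659941448799), np.float64(0.035180577673187684), np.float64(0.028354931151228994), np.float64(0.034629736044985635)]
wide edge dir deg -79.61241953864516
other 8.3621372140671
scene head [ 0.5566 -0.1525  0.122 ] tri [ 0.5541 -0.1562  0.1185]
hole [0.5289 0.2268 0.084 ] [0.5327 0.229  0.084 ] [0.5297 0.2273 0.0801]
lookalikes [array([ 0.6523, -0.1136]), array([ 0.661 , -0.2114]), array([ 0.4667, -0.0604]), array([ 0.4449, -0.1419]), array([ 0.5427, -0.257 ])]
crossbar [0.6666 0.3164 0.1   ] [0.6752 0.1596 0.1   ]
0.2 [[-0.9506  0.3105 -0.0003]
 [ 0.3105  0.9506 -0.0011]
 [-0.0001 -0.0011 -1.    ]]
```

```bash
cat >> h.py <<'E'
def plan(wps,st=None):
    "wps: (x,y,z,yaw_deg of tool y,nrows); prints rows in cm/rad"
    st=st or ctrl.get_state(); p=np.array(st['position']); Rm=R.from_rotvec(st['tool_rot'])
    print('t',st['time'],'p',p.round(4),'yaw',np.degrees(np.arctan2(*Rm.as_matrix()[[1,0],1])).round(1))
    for x,y,z,yaw,n in wps:
        c,s=np.cos(np.radians(yaw)),np.sin(np.radians(yaw))
        Rt=R.from_matrix(np.array([[-s,c,0],[c,s,0],[0,0,-1]]))
        w=(Rm.inv()*Rt).as_rotvec()/n; d=(np.array([x,y,z])-p)/n
        for i in range(n):
            v=Rm.inv().apply(d)*100; print(*v.round(2),*w.round(3),'|',np.linalg.norm(v).round(2)); Rm=Rm*R.from_rotvec(w)
        p=np.array([x,y,z]); 
E
python3 -c "
from h import *
plan([(.46,.28,.21,30,7),(.555,-.154,.18,9.4,8)])"
```

```text
t 0.2 p [0.2018 0.6175 0.2219] yaw 71.9
-5.0 -3.44 0.17 -0.0 0.0 0.104 | 6.07
-5.33 -2.9 0.17 -0.0 0.0 0.104 | 6.07
-5.61 -2.33 0.17 -0.0 0.0 0.104 | 6.07
-5.82 -1.73 0.17 -0.0 0.0 0.104 | 6.07
-5.97 -1.11 0.17 -0.0 0.0 0.104 | 6.07
-6.05 -0.48 0.17 -0.0 0.0 0.104 | 6.07
-6.07 0.15 0.17 -0.0 0.0 0.104 | 6.07
-5.29 -1.68 0.37 0.0 -0.0 0.045 | 5.57
-5.36 -1.44 0.38 0.0 -0.0 0.045 | 5.57
-5.42 -1.2 0.38 0.0 -0.0 0.045 | 5.57
-5.47 -0.96 0.38 0.0 -0.0 0.045 | 5.57
-5.51 -0.71 0.38 0.0 -0.0 0.045 | 5.57
-5.53 -0.46 0.37 0.0 -0.0 0.045 | 5.57
-5.55 -0.21 0.38 0.0 -0.0 0.045 | 5.57
-5.55 0.04 0.38 0.0 -0.0 0.045 | 5.57
```

{"api": "jog_arm", "payload": {
  "rows": "-5 -3.4 0.2 0 0 0.104 -1; -5.3 -2.9 0.2 0 0 0.104 -1; -5.6 -2.3 0.2 0 0 0.104 -1; -5.8 -1.7 0.2 0 0 0.104 -1; -6 -1.1 0.2 0 0 0.104 -1"
}}

```text
time: 0.82
position: [0.3876, 0.3762, 0.2125]
tool_rot: [1.28, 2.869, 0.001]
ft_force: [1.8, 0.6, 0.2]
grip_width: 0.999
grip_force: 0.0
```

{"api": "jog_arm", "payload": {
  "rows": "-6 -0.5 0.2 0 0 0.104 -1; -6.1 0.2 0.2 0 0 0.104 -1; -5.3 -1.7 0.4 0 0 0.045 -1; -5.4 -1.4 0.4 0 0 0.045 -1; -5.4 -1.2 0.4 0 0 0.045 -1"
}}

```text
time: 1.45
position: [0.4976, 0.1174, 0.1965]
tool_rot: [1.748, 2.61, 0.001]
ft_force: [0.9, -0.9, 0.1]
grip_width: 0.997
grip_force: 0.0
```

{"api": "jog_arm", "payload": {
  "rows": "-5.5 -1 0.4 0 0 0.045 -1; -5.5 -0.7 0.4 0 0 0.045 -1; -5.5 -0.5 0.3 0 0 0.045 -1; -5.5 -0.2 0.3 0 0 0.045 -1; -5 0 0.3 0 0 0.045 -1"
}}

```text
time: 2.08
position: [0.5556, -0.148, 0.1796]
tool_rot: [2.03, 2.397, 0.001]
ft_force: [-0.1, -0.3, 0.8]
grip_width: 1.003
grip_force: 0.0
```

```bash
python3 -c "
from h import *
plan([(.555,-.154,.14,9.4,3)]);print(ctrl.get_state()['qd'].round(2));cam('scene','s1.png')"
```

```text
t 2.075 p [ 0.5556 -0.148   0.1796] yaw 9.5
-0.19 -0.05 1.32 0.0 0.0 0.0 | 1.33
-0.19 -0.05 1.32 0.0 0.0 0.0 | 1.33
-0.19 -0.05 1.32 0.0 0.0 0.0 | 1.33
[ 0.54  0.47  0.3  -0.36 -0.34  0.02  0.54]
```

{"api": "jog_arm", "payload": {
  "rows": "-0.1 0 1.3 0 0 0 -1; -0.1 0 1.3 0 0 0 -1; -0.1 0 1.3 0 0 0 -1; 0 0 0 0 0 0 -1; 0 0 0 0 0 0 -1"
}}

```text
time: 2.75
position: [0.5562, -0.1485, 0.1407]
tool_rot: [2.027, 2.4, 0.001]
ft_force: [0.6, -0.3, -0.8]
grip_width: 1.004
grip_force: 0.0
```

```bash
python3 - <<'E'
from h import *
plan([(.555,-.154,.14,9.4,1)])
t=cam('top');s=cam('scene')
c=lambda im,x,y,w,h,k:cv2.resize(im[y:y+h,x:x+w],None,fx=k,fy=k,interpolation=cv2.INTER_CUBIC)
cv2.imwrite('pics/g1.png',np.hstack([c(t['img'],365,190,100,120,4),c(s['img'],235,120,100,120,4)]))
E
```

```text
t 2.75 p [ 0.5562 -0.1485  0.1407] yaw 9.6
-0.52 -0.21 0.07 0.0 -0.0 0.004 | 0.57
```

View pics/g1.png

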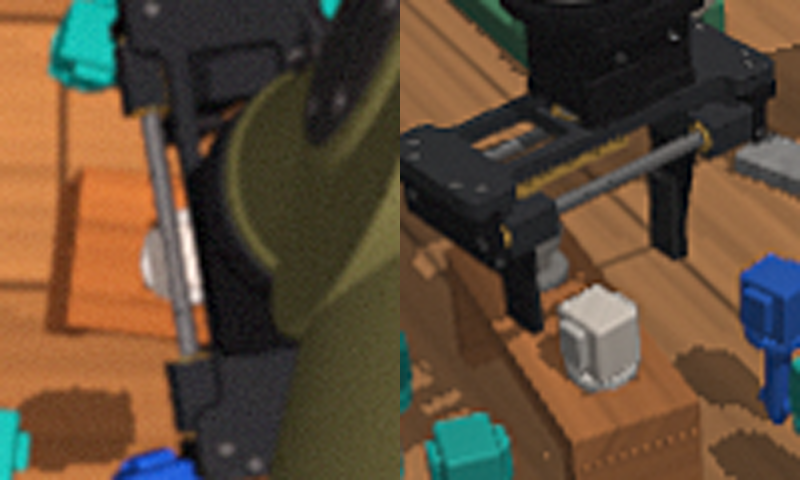

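The scene crop shows finger tips at about (525,328) and (667,258) in crop pixels, with the head between them and in front (its shift is −y). I'll compare this with the projected TCP.

```bash
python3 - <<'E'
from h import *
s=cam('scene'); q=ctrl.get_state(); Rm=R.from_rotvec(q['tool_rot']).as_matrix(); p=q['position']
for a,b in((0,0),(1,1),(-1,1),(1,-1),(-1,-1)):
  for y in ((.0435,.0585) if a else (0,)):
    w=p+Rm@np.array([b*.0095,a*y,0]); print(a,b,y,((proj(s,w)-[235,120])*4+[400,0]).round(0))
E
```

```text
0 0 0 [598. 282.]
1 1 0.0435 [544. 324.]
1 1 0.0585 [520. 336.]
-1 1 0.0435 [673. 256.]
-1 1 0.0585 [694. 245.]
1 -1 0.0435 [521. 308.]
1 -1 0.0585 [498. 320.]
-1 -1 0.0435 [650. 241.]
-1 -1 0.0585 [671. 231.]
```

{"api": "jog_arm", "payload": {
  "rows": "-0.45 -0.1 1.3 0 0 0 -1; 0 0 1.3 0 0 0 -1; 0 0 1.3 0 0 0 -1; 0 0 1.2 0 0 0 -1; 0 0 0 0 0 0 -1"
}}

```text
time: 3.52
position: [0.5548, -0.1533, 0.0881]
tool_rot: [-2.027, -2.398, 0.002]
ft_force: [0.7, -1.0, 0.1]
grip_width: 0.994
grip_force: 0.0
```

```bash
python3 - <<'E'
from h import *
plan([(.556,-.153,.089,9.4,1)])
s=cam('scene')
c=lambda im,x,y,w,h,k:cv2.resize(im[y:y+h,x:x+w],None,fx=k,fy=k,interpolation=cv2.INTER_CUBIC)
cv2.imwrite('pics/g2.png',c(s['img'],235,140,100,100,6))
E
```

```text
t 3.525 p [ 0.5548 -0.1533  0.0881] yaw 9.6
0.01 0.13 -0.09 -0.002 -0.001 0.003 | 0.16
```

View pics/g2.png

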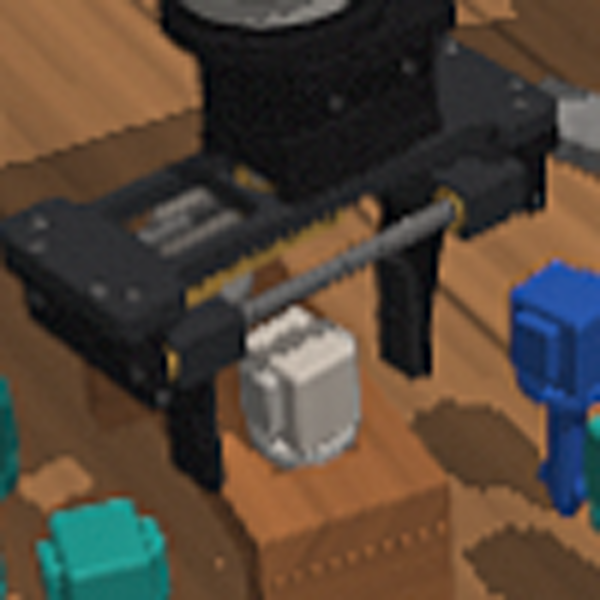

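The fingers straddle the head evenly, so I'll close them.

{"api": "jog_arm", "payload": {
  "rows": "0 0.1 0 0 0 0 0; 0 0 0 0 0 0 1; 0 0 0 0 0 0 1; 0 0 0 0 0 0 1; 0 0 0 0 0 0 1",
  "force": 20
}}

```text
time: 4.2
position: [0.5565, -0.1534, 0.0896]
tool_rot: [-2.028, -2.399, 0.0]
ft_force: [-2.4, 0.2, 1.6]
grip_width: 0.517
grip_force: 0.9
```

{"api": "jog_arm", "payload": {
  "rows": "0 0 0 0 0 0 1; 0 0 0 0 0 0 1; 0 0 0 0 0 0 1; 0 0 0 0 0 0 1"
}}

```text
time: 4.7
position: [0.5565, -0.1535, 0.0896]
tool_rot: [-2.028, -2.399, 0.0]
ft_force: [-1.5, -0.1, 2.2]
grip_width: 0.344
grip_force: 20.0
```

Opening is 29.9 mm, so the buttons are squeezed. Next, lift straight up.

{"api": "jog_arm", "payload": {
  "rows": "0 0 -1.5 0 0 0 1; 0 0 -2 0 0 0 1; 0 0 -2.5 0 0 0 1; 0 0 -2.5 0 0 0 1; 0 0 -2 0 0 0 1"
}}

```text
time: 5.32
position: [0.5575, -0.1537, 0.1973]
tool_rot: [2.027, 2.397, 0.003]
ft_force: [0.8, -0.1, -2.5]
grip_width: 0.339
grip_force: 20.0
```

```bash
python3 - <<'E'
from h import *
q=ctrl.get_state();print(q['grip_width'],q['ft_force'])
plan([(.532,.2285,.20,25,12)])
E
```

```text
0.33875027162454113 [ 0.77439357 -0.0919727  -2.48471958]
t 5.325 p [ 0.5575 -0.1537  0.1973] yaw 9.6
3.18 0.32 -0.02 0.0 0.0 -0.022 | 3.19
3.17 0.39 -0.02 0.0 0.0 -0.022 | 3.19
3.16 0.46 -0.02 0.0 0.0 -0.022 | 3.19
3.15 0.53 -0.02 0.0 0.0 -0.022 | 3.19
3.13 0.6 -0.02 0.0 0.0 -0.022 | 3.19
3.12 0.67 -0.02 0.0 0.0 -0.022 | 3.19
3.1 0.74 -0.02 0.0 0.0 -0.022 | 3.19
3.09 0.81 -0.02 0.0 0.0 -0.022 | 3.19
3.07 0.88 -0.02 0.0 0.0 -0.022 | 3.19
3.05 0.95 -0.02 0.0 0.0 -0.022 | 3.19
3.03 1.02 -0.02 0.0 0.0 -0.022 | 3.19
3.0 1.09 -0.02 0.0 0.0 -0.022 | 3.19
```

{"api": "jog_arm", "payload": {
  "rows": "2 0.2 0 0 0 0 1; 3.5 0.35 0 0 0 0 1; 4 0.4 0 0 0 0 1; 4 0.4 0 0 0 0 1; 4 0.4 0 0 0 0 1"
}}

```text
time: 5.95
position: [0.5453, 0.0233, 0.1963]
tool_rot: [2.028, 2.398, 0.003]
ft_force: [1.1, 0.9, -2.2]
grip_width: 0.347
grip_force: 20.0
```

{"api": "jog_arm", "payload": {
  "rows": "4 0.4 0 0 0 0 1; 4 0.4 0 0 0 0 1; 4 0.4 0 0 0 0 1; 3.5 0.4 0 0 0 0 1; 2.5 0.3 0 0 0 0 1"
}}

```text
time: 6.58
position: [0.5338, 0.205, 0.1962]
tool_rot: [2.026, 2.4, 0.004]
ft_force: [0.4, -0.2, -2.5]
grip_width: 0.342
grip_force: 20.0
```

{"api": "jog_arm", "payload": {
  "rows": "1.6 0.2 0 0 0 0 1; 0.5 0 0 0 0 0 1; 0 0 0 0 0 0 1; 0 0 0 0 0 0 1"
}}

```text
time: 7.08
position: [0.5325, 0.2222, 0.1947]
tool_rot: [2.031, 2.397, -0.0]
ft_force: [0.7, 0.4, -2.0]
grip_width: 0.343
grip_force: 20.0
```

```bash
python3 - <<'E'
from h import *
q=ctrl.get_state();print(q['grip_width'],q['ft_force'])
plan([(.532,.2285,.175,9.6,3)])
s=cam('scene');t=cam('top')
c=lambda im,x,y,w,h,k:cv2.resize(im[y:y+h,x:x+w],None,fx=k,fy=k,interpolation=cv2.INTER_CUBIC)
cv2.imwrite('pics/g3.png',np.hstack([c(s['img'],360,240,100,120,5),c(t['img'],170,215,60,120,5)]))
E
```

```text
0.3425429203804852 [ 0.71922592  0.40031913 -2.01038246]
t 7.075 p [0.5325 0.2222 0.1947] yaw 9.5
0.21 0.02 0.66 0.0 0.0 -0.001 | 0.69
0.21 0.02 0.66 0.0 0.0 -0.001 | 0.69
0.21 0.02 0.66 0.0 0.0 -0.001 | 0.69
```

View pics/g3.png

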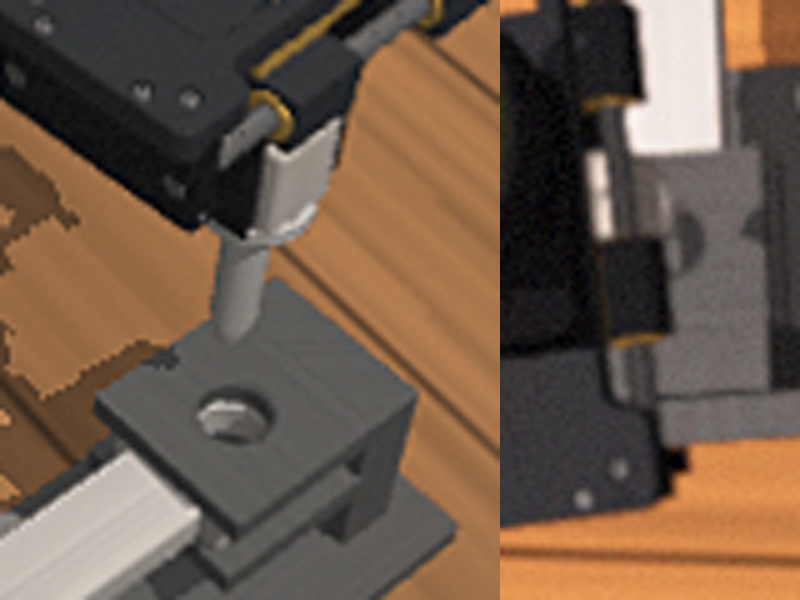

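Scene crop: the shank tip is at (236,340) and the shank top at about (248,242), with the hole at (235,413), all crop ×5. Now compare with the projection of a vertical axis at the TCP.

```bash
python3 - <<'E'
from h import *
s=cam('scene'); x,y,z=ctrl.get_state()['position']
P=lambda w:((proj(s,w)-[360,240])*5).round(0)
for zz in (.185,.155,.119,.084): print(zz,P((x,y,zz)))
print('target',P((.5327,.229,.119)),P((.5327,.229,.084)),'+x5mm',P((x+.005,y,.119))-P((x,y,.119)),'+y',P((x,y+.005,.119))-P((x,y,.119)))
for w in((215,330),(240,343),(236,340),(236,334)): print(atz(s,360+w[0]/5,240+w[1]/5,.119))
E
```

```text
0.185 [259. 201.]
0.155 [248. 264.]
0.119 [235. 336.]
0.084 [223. 401.]
target [246. 348.] [234. 413.] +x5mm [-11.   6.] +y [10.  9.]
[0.53644274 0.217171   0.119     ]
[0.53307407 0.22610501 0.119     ]
[0.53335482 0.2243767  0.119     ]
[0.53168029 0.22238643 0.119     ]
```

{"api": "jog_arm", "payload": {
  "rows": "0.35 0.06 0.8 0 0 0 1; 0.35 0.06 0.8 0 0 0 1; 0 0 0.8 0 0 0 1; 0 0 0 0 0 0 1; 0 0 0 0 0 0 1"
}}

```text
time: 7.85
position: [0.5323, 0.2307, 0.1706]
tool_rot: [2.028, 2.399, 0.0]
ft_force: [0.7, 0.3, -2.6]
grip_width: 0.344
grip_force: 20.0
```

```bash
python3 - <<'E'
from h import *
plan([(.5327,.229,.17,9.6,1)])
s=cam('scene')
c=lambda im,x,y,w,h,k:cv2.resize(im[y:y+h,x:x+w],None,fx=k,fy=k,interpolation=cv2.INTER_CUBIC)
im=c(s['img'],375,280,60,60,10)
cv2.imwrite('pics/g4.png',im)
E
```

```text
t 7.85 p [0.5323 0.2307 0.1706] yaw 9.6
-0.18 0.01 0.06 0.0 0.0 -0.001 | 0.19
```

View pics/g4.png

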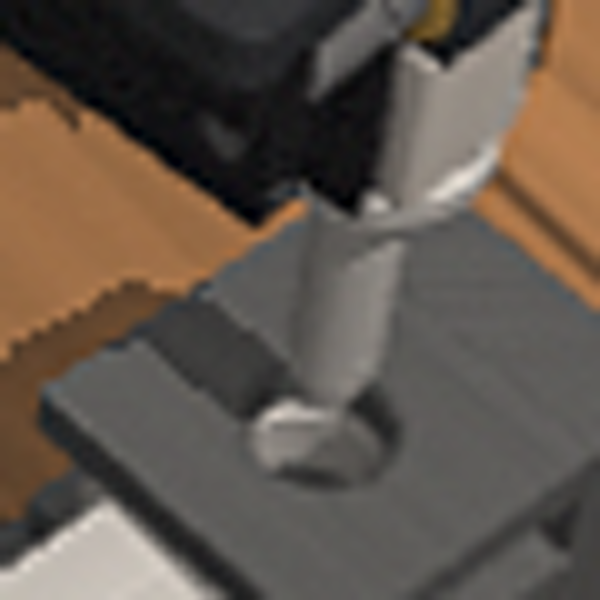

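The tip is centred over the mouth to within about 1 mm, so I'll lower it.

{"api": "jog_arm", "payload": {
  "rows": "-0.1 0 0.8 0 0 0 1; 0 0 1 0 0 0 1; 0 0 1 0 0 0 1; 0 0 1 0 0 0 1; 0 0 0 0 0 0 1"
}}

```text
time: 8.52
position: [0.5315, 0.2295, 0.1313]
tool_rot: [-2.028, -2.398, 0.003]
ft_force: [0.6, 0.2, -1.6]
grip_width: 0.34
grip_force: 20.0
```

{"api": "jog_arm", "payload": {
  "rows": "0 0 1 0 0 0 1; 0 0 1 0 0 0 1; 0 0 1 0 0 0 1; 0 0 0.4 0 0 0 1; 0 0 0 0 0 0 1"
}}

```text
time: 9.15
position: [0.5321, 0.2297, 0.0982]
tool_rot: [-2.028, -2.399, 0.001]
ft_force: [-0.0, 0.2, -2.1]
grip_width: 0.343
grip_force: 20.0
```

{"api": "jog_arm", "payload": {
  "rows": "0 0 0.2 0 0 0 1; 0 0 0.2 0 0 0 1; 0 0 0.1 0 0 0 1; 0 0 0 0 0 0 1; 0 0 0 0 0 0 1"
}}

```text
time: 9.78
position: [0.5323, 0.2299, 0.0936]
tool_rot: [2.028, 2.399, 0.0]
ft_force: [0.7, 0.4, -2.2]
grip_width: 0.341
grip_force: 20.0
```

{"api": "jog_arm", "payload": {
  "rows": "0 0 0.1 0 0 0 1; 0 0 0.1 0 0 0 1; 0 0 0 0 0 0 1; 0 0 0 0 0 0 1"
}}

```text
time: 10.28
position: [0.5324, 0.2299, 0.0935]
tool_rot: [-2.028, -2.398, -0.001]
ft_force: [-4.9, -1.8, 9.7]
grip_width: 0.344
grip_force: 20.0
```

Force rose by 12 N, so the collar is seated. Release.

{"api": "jog_arm", "payload": {
  "rows": "0 0 0 0 0 0 0; 0 0 0 0 0 0 0; 0 0 0 0 0 0 -0.5; 0 0 0 0 0 0 -1; 0 0 0 0 0 0 -1"
}}

```text
time: 10.9
position: [0.5324, 0.2298, 0.0914]
tool_rot: [2.028, 2.399, 0.0]
ft_force: [0.7, -0.1, 0.1]
grip_width: 0.757
grip_force: 0.0
```

{"api": "jog_arm", "payload": {
  "rows": "0 0 -1 0 0 0 -1; 0 0 -2 0 0 0 -1; 0 0 -3 0 0 0 -1; 0 0 -3 0 0 0 -1; 0 0 -3 0 0 0 -1"
}}

```text
time: 11.52
position: [0.5325, 0.2298, 0.2134]
tool_rot: [2.028, 2.399, 0.002]
ft_force: [0.4, -0.5, -0.8]
grip_width: 0.999
grip_force: 0.0
```

{"api": "jog_arm", "payload": {
  "rows": "0 0 -3 0 0 0 -1; -3 0 -2 0 0 0 -1; -4 0 0 0 0 0 -1; 0 0 0 0 0 0 -1; 0 0 0 0 0 0 -1"
}}

```text
time: 12.15
position: [0.5439, 0.1613, 0.262]
tool_rot: [-2.028, -2.399, -0.002]
ft_force: [0.0, 0.3, -0.7]
grip_width: 0.999
grip_force: 0.0
```

```bash
python3 - <<'E'
from h import *
s=cam('scene')
c=lambda im,x,y,w,h,k:cv2.resize(im[y:y+h,x:x+w],None,fx=k,fy=k,interpolation=cv2.INTER_CUBIC)
cv2.imwrite('pics/g5.png',np.hstack([c(s['img'],350,270,100,120,4),c(s['img'],235,150,100,120,4)]))
P=(.5327,.229);print([((proj(s,(*P,z))-[350,270])*4).round() for z in(.084,.126)])
E
```

```text
[array([227., 211.]), array([239., 148.])]
```

View pics/g5.png

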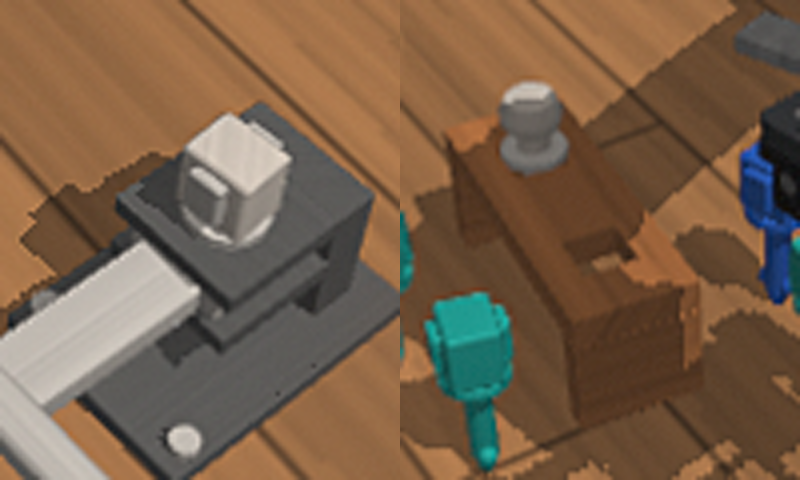

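The pin is seated upright on the fork: its head top is at (238,153) against a predicted (239,148). The buttons are out and the knob pin is still in the rack. Handing in.

```bash
python3 -c "
from h import *
print(ticket.close_job())"
```

```text
the job is handed in; nothing more can be done
None
```

The squeeze-button pin stands in the fork with its collar on the top and its buttons sprung out, the plain pin is still in its rack hole, and the job was handed in at about 12 s; no verdict came back.

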